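Take a bore depth with the bench depth gauge and lock it

TASK

Hold the depth gauge's probe by its black knob and lower it into the bored brass housing until the sprung tip stands on the bottom of the bore and is pressed in about half way. Let go of the knob and swing the clamp lever fully home so that the slide is locked at that height. Be gentle: do not ram the tip into the bore or let it come off the bottom again, and leave the small things round the gauge where they stand.

Things in the scene. Friction and masses are not known exactly. Their poses are not given: they have to be found in the camera images.
- gauge: bench depth gauge, fixed to the worktop: grey C-frame, base 160x110x16, column at its rear (+x), solid head with its top 150 above the worktop. Origin: on the vertical probe axis at worktop height. The head reaches -26 to +100 in x, -24 to +44 in y. z up; at yaw 0 the open front looks to -x, toward the robot; the clamp lever is on its +y side.
- workpiece: round brass housing, 56 diameter, 56 high, fixed on the gauge's base right under the probe. Origin: centre of its underside, 17.5 above the worktop. A bore of 18 diameter goes down its middle from the top (73.5 above the worktop); its depth is not known, between 16 and 42, and cannot be seen.
- probe: probe slide: black round knob, 25 diameter, 44 high, on a 12 square steel rod down through the head. Origin: middle of the knob, 250 to 262 above the worktop at the start. It only slides up and down, to 75 below its top position (262), and stays where it is let go: a brake needs a steady push of about 4 to 8 N, more if faster. Grip the knob across near its middle, any direction from above.
- clamp (a joint): angle (rad) of the clamp lever, which turns about a vertical axis 24.5 to +y of the probe axis (gauge frame). At 0 (open) it points to the gauge's +y; growing values swing it (counter-clockwise from above) toward the gauge's front, -x. It starts at 0 to 0.3. An eccentric begins to grip the rod at about 1.0; the lever's stop (fully home) is at 1.5. It stays where it is left; to move it takes about 2 N at the grip, more when it clamps.
- clamp_grip (a point): the upright black grip at the lever's end, 14 diameter and 33 high; this point is in its middle, about 60 from the lever's axis and 180 above the worktop.
- dust_dome: bystander: low cream disc-shaped cover with a black knob, 69x69x42, loose on the worktop. Origin: centre of its underside.
- tally_counter: bystander: small white round tally counter, 43x52x20, loose. Origin: centre of its underside.
- putty: bystander: small green block of putty, 22x30x12, loose. Origin: centre of its underside.
- probe_foot (a point): end of the 6 thick tip at the rod's foot while the tip is free, 172 below the knob's middle; the point moves with the slide. The tip can spring back 7 into the rod at 1 N per mm (3.5 N at half way), after that it is solid. Its spring force adds to the push on the knob and is the sign that the bottom is reached.

How it is judged:
By the outcome, as a careful person would: the job done as asked, in the order asked, and still so for the second after the job is handed in, with the robot touching nothing.
It also fails if it takes over 61 s, if anything falls off the work surface, if the arm or the gripper's body presses on something with over 40 N, if the wrist force passes 120 N, or if a joint passes its speed limit or range.

ROBOT

A 7-joint arm with a two-finger parallel gripper is mounted at the origin on a cart in front of the work surface, level with it; the furniture and walls round the work are solid. World frame = base frame: x ahead of the robot, y to its left, z up, the work surface at z = 0. Lengths are in m, angles in degrees, forces in N, time in s.
With the tool pointing down it reaches from about 0.425 to 0.875 m from the base axis. Payload 4.7 kg.
Tool frame: the origin (TCP) lies at the very end of the fingers, on their centre line; the grasp point (between the pads) lies 19 mm behind it; z points along the fingers, y is the direction in which the jaws open and shut (so a half turn about z gives the same grasp; the last joint's range is limited). The gripper opens to 87 mm and grips with 3 to 60 N. Pads are 19 mm wide; open, the fingers measure 117 mm over their backs; the gripper's body (75 mm by 190 mm) begins 51 mm behind the grasp point.
Start: joints at [-40.101, 18.392, -4.016, 83.108, 1.295, 78.541, -3.26], TCP at [0.491, 0.426, 0.223] pointing down, gripper open.
Joint ranges: [-163.93, 163.93], [-17.29, 119.83], [-79.2, 71.16], [3.27, 140.29], [-89.18, 269.18], [5.43, 117.66], [-154.24, 154.24]. Speed limits (degrees/s): [147.25, 147.25, 180, 180, 180, 180, 180].

INTERFACE

Orientations are given as [roll, pitch, yaw] about the fixed x, y, z axes, in that order (R = Rz(yaw) Ry(pitch) Rx(roll)).
In Python, from cell import env gives the robot as it stands.
- The arm moves only by the tool servo_tool, never from a script. Its argument "increments" is a list that holds one entry, the list of rows, each a list of 7 numbers: the shift along the tool's x, y, z in m, then the turn, a rotation vector about the tool's x, y, z in degrees, then the opening, from -1 (shut) to 1 (fully open). In form: [[[dx, dy, dz, rx, ry, rz, fingers], ...]]. A call has 1 to 20 rows; each row is the pose to reach, as a shift and turn from the pose commanded when the call began, along the tool's axes at that moment; what a row does not reach only later rows make up. A row lasts 1/10 s, in which the tool goes at most 50 mm and 8.59 degrees, less where a joint would pass 70% of its speed; a pose out of reach is approached as far as the arm can. A call with a gripper value outside its range is refused whole. The fingers move at their own pace and stop on an object; "squeeze" is the grip in N (left out, the last holds). Time passes only in rows, so rows that repeat a pose let the fingers close. It gives the time, the measured TCP pose, the force and the opening at its end, in the units of the state.
- env.get_obs(): the state, without advancing time (a new reading comes with each control period).
- env.read_camera(name): name is "side" or "top" or "wrist"; returns a dict with "frame" (420x560x3 uint8, blue, green, red), "intrinsics" (3x3 intrinsics, pixels), "rvec" (rotation vector, rad) and "tvec" (3), from world to camera coordinates, as OpenCV has them. Camera axes: x right, y down, z forward; pixel columns grow to the right and rows downward; lengths in m; the calibration is good to about 2 mm. A picture is of the moment at which its call begins. There is no depth.
- env.sign_off(): hands the job in, once; it reports no verdict.
The state is a dict: "time_s": time; "qpos": joint angles; "joint_velocities": joint speeds; "effort": joint torques, N m; "tool_pos": TCP position; "tool_rot": TCP orientation; "force": force on the tool from outside, world axes, zero at the start; "wrist_torque": the same for the moment, N m; "grip_width": finger opening in m.
Only numpy, scipy, OpenCV 4.12 (cv2) and the standard library are available. Lean on these libraries where they do the work, as an engineer would, in place of code of your own. Each camera call takes 0.05 s, during which the arm holds its last target.

## Working session

There is one attempt and no reset: what is moved stays moved. The work goes in short steps, Python scripts to look and compute and a tool call to move; the robot and the scene stay as the last step left them, time stands still between calls to the robot, and variables do not carry over. Pictures are saved under pics/ and viewed, and the job is handed in when it is done.

Besides the shell and the picture viewer there is one more tool, called after "Request:" by a JSON object that holds its "name" and its "arguments", one argument or row to a line. servo_tool: Moves the arm, as the interface text tells. Its arguments: {"type":"object","properties":{"increments":{"type":"array","items":{"type":"array","items":{"type":"array","items":{"type":"number"}}}},"squeeze":{"type":"number"}},"required":["increments"]}

```bash
ls; mkdir -p pics
python3 - <<'E'
from cell import env
import cv2
o=env.get_obs()
for k in o: print(k,o[k])
for n in ("side","top","wrist"):
    c=env.read_camera(n); cv2.imwrite(f"pics/{n}0.png",c["frame"]); print(n,c["intrinsics"].tolist(),c["rvec"],c["tvec"])
E
```

```text
pics
time_s 0.0
qpos [-40.10114214  18.44154827  -4.01404247  83.17513366   1.29520612
  78.53890511  -3.26087151]
joint_velocities [-0.13869974 -0.02150364 -0.11109817 -0.05051603  0.02810802  0.02042278
  0.04035285]
effort [ 2.91517899e-04 -4.91293144e+01 -4.04062048e-01 -3.12530851e+01
 -6.37918292e-02  4.37991600e-02  1.87589244e-04]
tool_pos [0.49087035 0.42525036 0.22143106]
tool_rot [-1.79889659e+02  6.30748400e-03  1.30908660e+02]
force [ 0.06518856 -0.23740952  0.69864462]
wrist_torque [ 0.04312778  0.01056035 -0.00952949]
grip_width 0.08678522767505771
side [[474.6335968808741, 0.0, 272.577944345619], [0.0, 474.6335968808741, 215.5171808690969], [0.0, 0.0, 1.0]] [ 2.15382697 -0.53450952  0.2528549 ] [-0.39898287  0.38124277  0.73741196]
top [[497.7694353377058, 0.0, 288.79761115116725], [0.0, 497.7694353377058, 213.44085494156778], [0.0, 0.0, 1.0]] [ 2.16761018 -2.18662471  0.04978347] [0.17823179 0.54341783 1.02660176]
wrist [[304.2496078099646, 0.0, 279.93350688826274], [0.0, 304.2496078099646, 206.37986611458211], [0.0, 0.0, 1.0]] [-2.66746609 -0.99401223 -0.15316905] [-0.64866138 -0.03642204  0.39272863]
```

View pics/side0.png

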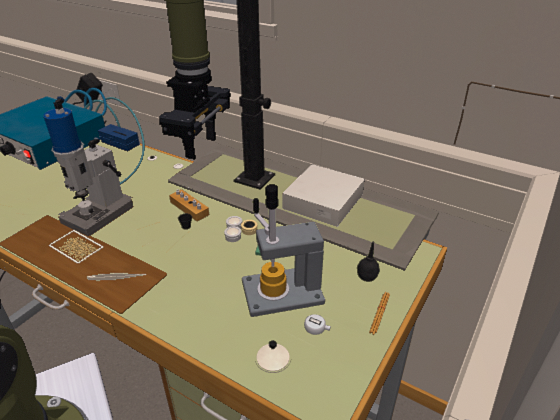

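View pics/top0.png

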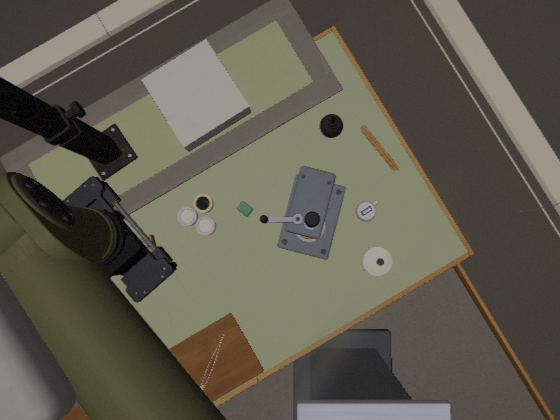

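View pics/wrist0.png

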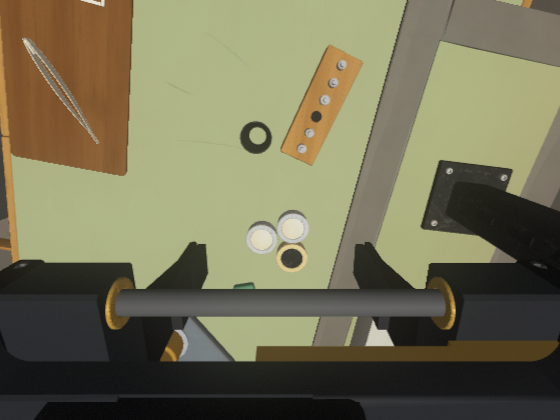

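The top view shows the knob at about (312,219), the grip at (264,219) and the lever pivot at (297,219). In the side view the knob is near (271,197) and the grip near (256,206). I'll crop in and measure these.

```bash
cat > h.py <<'E'
import numpy as np, cv2
from cell import env
def P(c):
    R=cv2.Rodrigues(np.array(c["rvec"],float))[0]; return R,np.array(c["tvec"],float).reshape(3),np.array(c["intrinsics"])
def proj(c,p):
    R,t,K=P(c); q=K@(R@np.array(p)+t); return q[:2]/q[2]
def ray(c,uv):
    R,t,K=P(c); return -R.T@t, R.T@np.linalg.inv(K)@np.array([uv[0],uv[1],1.])
def plane(c,uv,z):
    o,d=ray(c,uv); return o+d*(z-o[2])/d[2]
def tri(c1,u1,c2,u2):
    o1,d1=ray(c1,u1);o2,d2=ray(c2,u2)
    s=np.linalg.lstsq(np.c_[d1,-d2],o2-o1,rcond=None)[0]
    a=o1+d1*s[0];b=o2+d2*s[1]; return (a+b)/2,np.linalg.norm(a-b)
E
python3 - <<'E'
from h import *
t=env.read_camera("top");s=env.read_camera("side")
f=t["frame"][150:280,230:400]; cv2.imwrite("pics/topc.png",cv2.resize(f,None,fx=4.5,fy=4.5,interpolation=cv2.INTER_NEAREST))
f=s["frame"][170:320,220:340]; cv2.imwrite("pics/sidec.png",cv2.resize(f,None,fx=4,fy=4,interpolation=cv2.INTER_NEAREST))
for n,c,(x0,y0,x1,y1) in (("top",t,(240,195,330,240)),("side",s,(245,175,290,225))):
    g=c["frame"][y0:y1,x0:x1].max(2); 
    k,l,st,ce=cv2.connectedComponentsWithStats((g<60).astype(np.uint8))
    for i in range(1,k):
        if st[i,4]>15: print(n,st[i]+[x0,y0,0,0,0],ce[i]+[x0,y0])
print(plane(t,(312,219),.25),plane(t,(264,219),.18),plane(t,(297,219),.15))
E
```

```text
top [305 211  15  17 188] [311.84042553 218.93085106]
top [260 215   8   8  48] [263.6875     218.70833333]
side [245 175  29  14 277] [256.7400722  180.02888087]
side [266 184  12  26 277] [271.49458484 196.41516245]
side [253 198   6  15  81] [255.5308642  205.24691358]
side [245 222   9   3  24] [249.125 223.125]
[0.52005166 0.13076075 0.25      ] [0.52471923 0.21439276 0.18      ] [0.52584934 0.15575765 0.15      ]
```

View pics/topc.png

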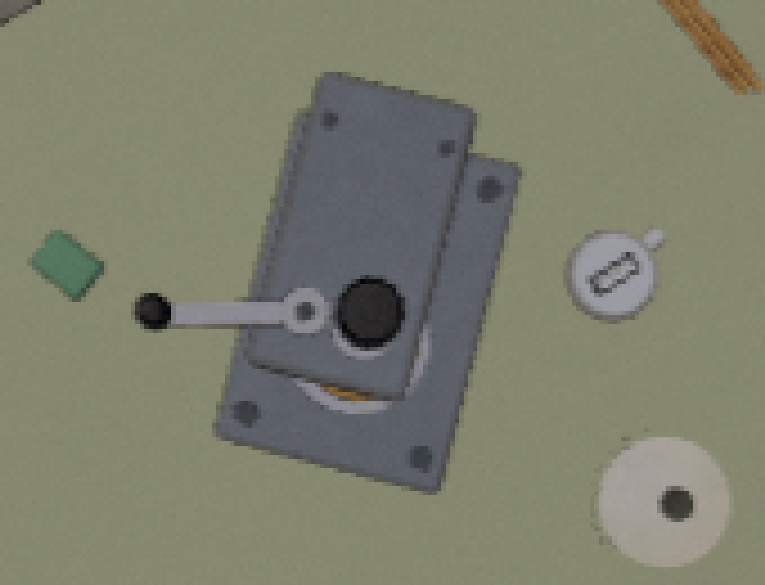

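View pics/sidec.png

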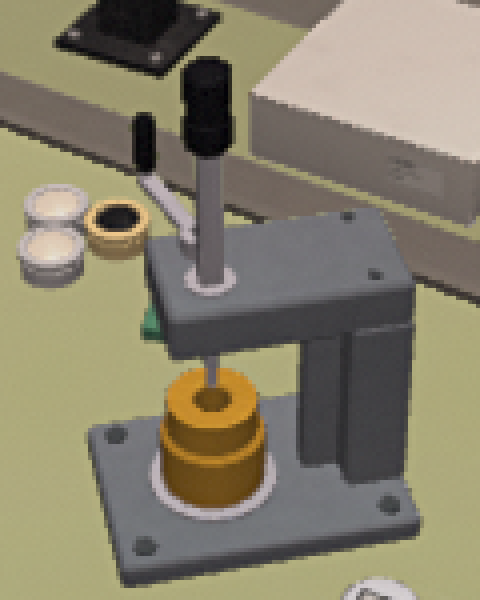

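The top crop shows the lever pointing left and the column upward, with the gauge yawed roughly -14°. The putty, counter and dome are all clear of the work area. Next I'll triangulate the knob and grip, and get the yaw from the base edges.

Run:
```python
from h import *
t=env.read_camera("top");s=env.read_camera("side")
print("cams",ray(t,(0,0))[0],ray(s,(0,0))[0])
k,e=tri(t,(311.84,218.93),s,(271.5,196.4)); print("knob",k,e)
g,e=tri(t,(263.7,218.7),s,(255.5,205.2)); print("grip",g,e)
def tc(u,v): return (u/4.5+230-.39,v/4.5+150-.39)
# base corners z=.016
C=[plane(t,tc(*p),.016) for p in ((217,435),(440,490),(520,165))]
print(C, np.degrees(np.arctan2(*(C[2]-C[1])[[1,0]])),np.degrees(np.arctan2(*(C[0]-C[1])[[1,0]])))
H=[plane(t,tc(*p),.150) for p in ((246,364),(402,398),(475,108),(324,72))]
print(H,np.degrees(np.arctan2(*(H[2]-H[1])[[1,0]])),np.degrees(np.arctan2(*(H[3]-H[0])[[1,0]])))
piv=plane(t,tc(305,311),.162);print("piv",piv)
yaw=np.radians(-14)
for z in(.25,.27,.284): print(z,plane(t,(311.84,218.93),z))
a=H[1];print("axis from head corner",a+np.array([[np.cos(yaw),-np.sin(yaw)],[np.sin(yaw),np.cos(yaw)]])@[.026,.024]@np.eye(2,3))
for z in(.25,.256,.262): print(z,proj(s,[k[0],k[1],z+.022]),proj(s,[k[0],k[1],z-.022]))
```

```text
cams [0.47491636 0.1516516  1.06416019] [ 0.19275247 -0.51333994  0.74002592]
knob [0.5198775  0.13115394 0.24936317] 0.0007167602556503337
grip [0.5252136  0.21538361 0.17544363] 0.0006649992385004884
[array([0.47625104, 0.19717911, 0.016     ]), array([0.44986991, 0.0934713 , 0.016     ]), array([0.60163761, 0.0539481 , 0.016     ])] -14.596702241736416 75.72784102833307
[array([0.50490849, 0.17932182, 0.15      ]), array([0.49050948, 0.11586992, 0.15      ]), array([0.60916695, 0.08450318, 0.15      ]), array([0.62478756, 0.14631894, 0.15      ])] -14.807261916484352 -15.392309676463029
piv [0.52568116 0.15499546 0.162     ]
0.25 [0.52016881 0.13102115 0.25      ]
0.27 [0.51905718 0.13152794 0.27      ]
0.284 [0.51827903 0.1318827  0.284     ]
axis from head corner [0.5215433  0.13286705 0.15      ]
0.25 [271.52625778 186.03181027] [271.84778404 205.86211195]
0.256 [271.48089032 183.23374814] [271.80506268 203.22724937]
0.262 [271.43514307 180.4122621 ] [271.76199433 200.57098601]
```

```bash
cat >> h.py <<'E'
from scipy.spatial.transform import Rotation as Ro
def to(p,yaw=None):
    o=env.get_obs(); R=Ro.from_euler('xyz',o["tool_rot"],degrees=True)
    d=R.inv().apply(np.array(p)-o["tool_pos"]); print("shift",d.round(4),"at",np.round(o["tool_pos"],4),np.round(o["tool_rot"],2),"F",np.round(o["force"],2),"w",round(o["grip_width"],4),"t",o["time_s"])
    return d
E
python3 - <<'E'
from h import *
to((.4909,.4253,.315));to((.5202,.1312,.315))
E
```

```text
shift [ 0.     -0.0004 -0.0926] at [0.4912 0.4255 0.2224] [-1.7998e+02  1.0000e-02  1.3091e+02] F [-0.45 -0.4  -0.06] w 0.0869 t 0.35
shift [-0.2414 -0.1709 -0.0926] at [0.4912 0.4255 0.2224] [-1.7998e+02  1.0000e-02  1.3091e+02] F [-0.45 -0.4  -0.06] w 0.0869 t 0.35
```

Request:
{"name": "servo_tool", "arguments": {
  "increments": [
    [[0, 0, -0.04, 0, 0, 0, 1], [-0.015, -0.01, -0.08, 0, 0, 0, 1], [-0.04, -0.03, -0.0926, 0, 0, 0, 1], [-0.07, -0.05, -0.0926, 0, 0, 0, 1], [-0.1, -0.071, -0.0926, 0, 0, 0, 1], [-0.13, -0.092, -0.0926, 0, 0, 0, 1], [-0.16, -0.113, -0.0926, 0, 0, 0, 1], [-0.19, -0.135, -0.0926, 0, 0, 0, 1], [-0.22, -0.156, -0.0926, 0, 0, 0, 1], [-0.235, -0.166, -0.0926, 0, 0, 0, 1], [-0.2414, -0.1709, -0.0926, 0, 0, 0, 1], [-0.2414, -0.1709, -0.0926, 0, 0, 0, 1], [-0.2414, -0.1709, -0.0926, 0, 0, 0, 1], [-0.2414, -0.1709, -0.0926, 0, 0, 0, 1]]
  ],
  "squeeze": 35
}}

```text
time_s: 1.75
tool_pos: [0.5199, 0.1332, 0.315]
tool_rot: [180.0, -0.0, 131.1]
force: [-0.7, 0.7, -0.5]
grip_width: 0.0868
```

Run:
```python
from h import *
to((.5202,.1312,.231))
w=env.read_camera("wrist"); cv2.imwrite("pics/w1.png",w["frame"])
print(proj(w,(.5202,.1312,.272)),proj(w,(.5202,.1312,.25)))
```

```text
shift [-0.0018 -0.0011  0.084 ] at [0.5199 0.1332 0.315 ] [ 1.7999e+02 -3.0000e-02  1.3107e+02] F [-0.71  0.71 -0.49] w 0.0868 t 1.75
[279.15072632 233.17096007] [279.21096093 222.47892665]
```

View pics/w1.png

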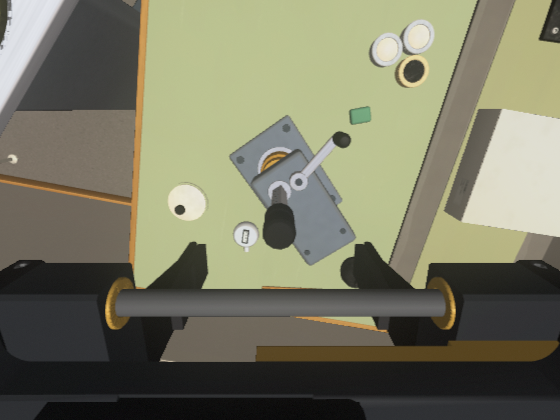

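The wrist view shows the knob top at about (280,228), centred between the fingers, and the prediction agrees. I'll descend and close.

Request:
{"name": "servo_tool", "arguments": {
  "increments": [
    [[-0.0016, -0.0011, 0.015, 0, 0, 0, 1], [-0.0016, -0.0011, 0.035, 0, 0, 0, 1], [-0.0016, -0.0011, 0.055, 0, 0, 0, 1], [-0.0016, -0.0011, 0.07, 0, 0, 0, 1], [-0.0016, -0.0011, 0.08, 0, 0, 0, 1], [-0.0016, -0.0011, 0.084, 0, 0, 0, 1], [-0.0016, -0.0011, 0.084, 0, 0, 0, 1], [-0.0016, -0.0011, 0.084, 0, 0, 0, 0.3], [-0.0016, -0.0011, 0.084, 0, 0, 0, 0], [-0.0016, -0.0011, 0.084, 0, 0, 0, -0.2]]
  ],
  "squeeze": 10
}}

```text
time_s: 2.8
tool_pos: [0.5208, 0.1295, 0.2319]
tool_rot: [179.9, 0.0, 130.9]
force: [0.3, 0.4, -0.4]
grip_width: 0.0705
```

Run:
```python
from h import *
to((.5202,.1312,.231))
w=env.read_camera("side"); cv2.imwrite("pics/s1.png",cv2.resize(w["frame"][100:300,180:380],None,fx=3,fy=3))
```

```text
shift [0.0017 0.0007 0.0009] at [0.5208 0.1295 0.2319] [1.7993e+02 3.0000e-02 1.3091e+02] F [ 0.33  0.38 -0.43] w 0.0705 t 2.8
```

View pics/s1.png

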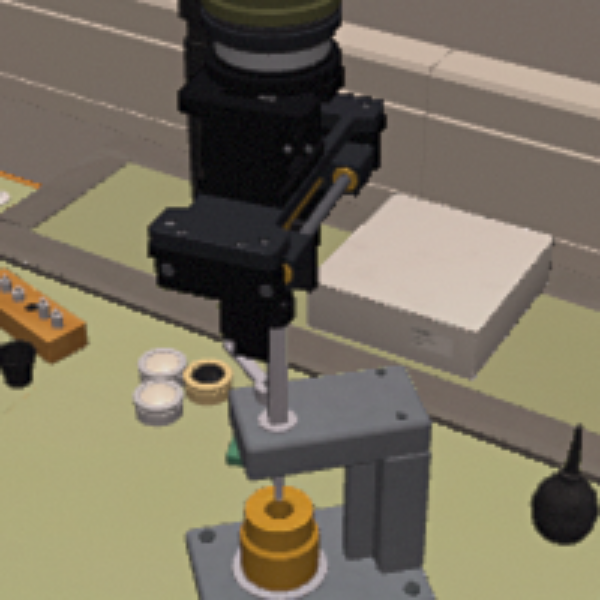

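The side view shows the fingers around the knob and nothing else touched. I'll re-centre slightly and close.

Request:
{"name": "servo_tool", "arguments": {
  "increments": [
    [[0.0015, 0.0005, 0.001, 0, 0, 0, -0.3], [0.0015, 0.0005, 0.001, 0, 0, 0, -0.5], [0.0015, 0.0005, 0.001, 0, 0, 0, -0.7], [0.0015, 0.0005, 0.001, 0, 0, 0, -0.9], [0.0015, 0.0005, 0.001, 0, 0, 0, -1], [0.0015, 0.0005, 0.001, 0, 0, 0, -1], [0.0015, 0.0005, 0.001, 0, 0, 0, -1], [0.0015, 0.0005, 0.001, 0, 0, 0, -1], [0.0015, 0.0005, 0.001, 0, 0, 0, -1], [0.0015, 0.0005, 0.001, 0, 0, 0, -1]]
  ],
  "squeeze": 10
}}

```text
time_s: 3.85
tool_pos: [0.5204, 0.1313, 0.2302]
tool_rot: [179.9, 0.0, 130.9]
force: [5.7, 2.6, -2.6]
grip_width: 0.0241
```

Request:
{"name": "servo_tool", "arguments": {
  "increments": [
    [[0, 0.001, 0, 0, 0, 0, -1], [0, 0.001, 0, 0, 0, 0, -1], [0, 0.001, 0, 0, 0, 0, -1]]
  ],
  "squeeze": 30
}}

```text
time_s: 4.15
tool_pos: [0.5204, 0.1314, 0.2302]
tool_rot: [-180.0, -0.0, 130.9]
force: [1.5, 0.7, 0.1]
grip_width: 0.024
```

Request:
{"name": "servo_tool", "arguments": {
  "increments": [
    [[0, 0, 0.001, 0, 0, 0, -1], [0, 0, 0.002, 0, 0, 0, -1], [0, 0, 0.003, 0, 0, 0, -1], [0, 0, 0.004, 0, 0, 0, -1]]
  ]
}}

```text
time_s: 4.55
tool_pos: [0.5205, 0.1313, 0.2275]
tool_rot: [180.0, 0.0, 130.9]
force: [-1.2, 1.0, 5.1]
grip_width: 0.0238
```

Request:
{"name": "servo_tool", "arguments": {
  "increments": [
    [[0, 0, 0.001, 0, 0, 0, -1], [0, 0, 0.002, 0, 0, 0, -1], [0, 0, 0.003, 0, 0, 0, -1], [0, 0, 0.004, 0, 0, 0, -1], [0, 0, 0.005, 0, 0, 0, -1], [0, 0, 0.006, 0, 0, 0, -1]]
  ]
}}

```text
time_s: 5.15
tool_pos: [0.5205, 0.1313, 0.2215]
tool_rot: [180.0, 0.0, 130.9]
force: [-1.1, -0.6, 5.1]
grip_width: 0.0237
```

Request:
{"name": "servo_tool", "arguments": {
  "increments": [
    [[0, 0, 0.001, 0, 0, 0, -1], [0, 0, 0.002, 0, 0, 0, -1], [0, 0, 0.003, 0, 0, 0, -1], [0, 0, 0.004, 0, 0, 0, -1], [0, 0, 0.005, 0, 0, 0, -1]]
  ]
}}

```text
time_s: 5.65
tool_pos: [0.5205, 0.1313, 0.2165]
tool_rot: [180.0, 0.0, 130.9]
force: [-1.1, 0.8, 4.8]
grip_width: 0.0239
```

Request:
{"name": "servo_tool", "arguments": {
  "increments": [
    [[0, 0, 0.001, 0, 0, 0, -1], [0, 0, 0.002, 0, 0, 0, -1], [0, 0, 0.003, 0, 0, 0, -1]]
  ]
}}

```text
time_s: 5.95
tool_pos: [0.5205, 0.1314, 0.2135]
tool_rot: [180.0, 0.0, 130.9]
force: [-1.8, 0.7, 5.7]
grip_width: 0.024
```

Run:
```python
from h import *
w=env.read_camera("side"); cv2.imwrite("pics/s2.png",cv2.resize(w["frame"][170:300,210:340],None,fx=4,fy=4))
```

```text
(no output)
```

View pics/s2.png

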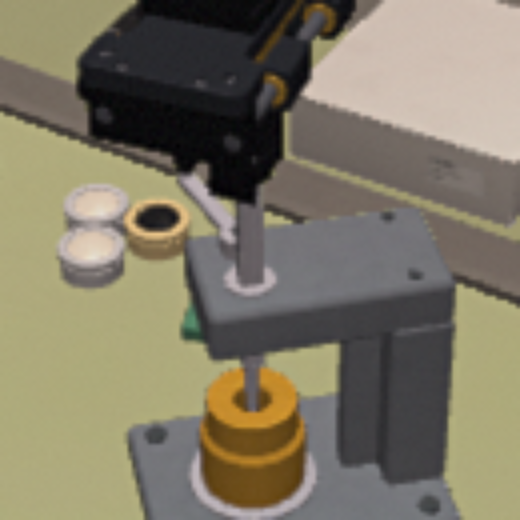

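The rod foot and the narrow tip are now entering the bore, near (250,400) in the crop, so the slide is following. I'll continue in small steps.

Request:
{"name": "servo_tool", "arguments": {
  "increments": [
    [[0, 0, 0.001, 0, 0, 0, -1], [0, 0, 0.002, 0, 0, 0, -1]]
  ]
}}

```text
time_s: 6.2
tool_pos: [0.5205, 0.1313, 0.2115]
tool_rot: [180.0, 0.0, 130.9]
force: [-1.8, -0.2, 5.7]
grip_width: 0.0238
```

Request:
{"name": "servo_tool", "arguments": {
  "increments": [
    [[0, 0, 0.001, 0, 0, 0, -1], [0, 0, 0.002, 0, 0, 0, -1]]
  ]
}}

```text
time_s: 6.4
tool_pos: [0.5205, 0.1313, 0.2095]
tool_rot: [180.0, 0.0, 130.9]
force: [-1.2, 0.0, 6.4]
grip_width: 0.0238
```

Request:
{"name": "servo_tool", "arguments": {
  "increments": [
    [[0, 0, 0.001, 0, 0, 0, -1]]
  ]
}}

```text
time_s: 6.5
tool_pos: [0.5205, 0.1314, 0.2085]
tool_rot: [180.0, 0.0, 130.9]
force: [-1.5, -0.4, 5.9]
grip_width: 0.0239
```

Request:
{"name": "servo_tool", "arguments": {
  "increments": [
    [[0, 0, 0.001, 0, 0, 0, -1]]
  ]
}}

```text
time_s: 6.6
tool_pos: [0.5205, 0.1314, 0.2074]
tool_rot: [180.0, 0.0, 130.9]
force: [-2.3, -0.7, 5.3]
grip_width: 0.0241
```

Request:
{"name": "servo_tool", "arguments": {
  "increments": [
    [[0, 0, 0.001, 0, 0, 0, -1], [0, 0, 0.002, 0, 0, 0, -1]]
  ]
}}

```text
time_s: 6.8
tool_pos: [0.5205, 0.1314, 0.2054]
tool_rot: [180.0, 0.0, 130.9]
force: [-0.9, 0.3, 6.0]
grip_width: 0.0242
```

Request:
{"name": "servo_tool", "arguments": {
  "increments": [
    [[0, 0, 0.001, 0, 0, 0, -1]]
  ]
}}

```text
time_s: 6.9
tool_pos: [0.5205, 0.1313, 0.2045]
tool_rot: [180.0, 0.0, 130.9]
force: [-1.3, 0.5, 5.6]
grip_width: 0.0237
```

Request:
{"name": "servo_tool", "arguments": {
  "increments": [
    [[0, 0, 0.001, 0, 0, 0, -1]]
  ]
}}

```text
time_s: 7.0
tool_pos: [0.5205, 0.1314, 0.2035]
tool_rot: [180.0, 0.0, 130.9]
force: [-0.6, -0.4, 6.1]
grip_width: 0.0242
```

Request:
{"name": "servo_tool", "arguments": {
  "increments": [
    [[0, 0, 0.001, 0, 0, 0, -1], [0, 0, 0.002, 0, 0, 0, -1]]
  ]
}}

```text
time_s: 7.2
tool_pos: [0.5205, 0.1313, 0.2014]
tool_rot: [180.0, 0.0, 130.9]
force: [-1.2, 0.2, 5.2]
grip_width: 0.024
```

Request:
{"name": "servo_tool", "arguments": {
  "increments": [
    [[0, 0, 0.001, 0, 0, 0, -1]]
  ]
}}

```text
time_s: 7.3
tool_pos: [0.5205, 0.1314, 0.2005]
tool_rot: [180.0, 0.0, 130.9]
force: [-1.2, -0.1, 6.2]
grip_width: 0.0237
```

Request:
{"name": "servo_tool", "arguments": {
  "increments": [
    [[0, 0, 0.001, 0, 0, 0, -1]]
  ]
}}

```text
time_s: 7.4
tool_pos: [0.5205, 0.1313, 0.1995]
tool_rot: [180.0, 0.0, 130.9]
force: [-1.4, 0.4, 6.1]
grip_width: 0.0239
```

Request:
{"name": "servo_tool", "arguments": {
  "increments": [
    [[0, 0, 0.001, 0, 0, 0, -1], [0, 0, 0.002, 0, 0, 0, -1]]
  ]
}}

```text
time_s: 7.6
tool_pos: [0.5205, 0.1314, 0.1975]
tool_rot: [180.0, 0.0, 130.9]
force: [-0.3, -0.1, 6.2]
grip_width: 0.0241
```

Request:
{"name": "servo_tool", "arguments": {
  "increments": [
    [[0, 0, 0.001, 0, 0, 0, -1]]
  ]
}}

```text
time_s: 7.7
tool_pos: [0.5205, 0.1314, 0.1964]
tool_rot: [180.0, 0.0, 130.9]
force: [-1.5, -0.0, 5.8]
grip_width: 0.0241
```

Request:
{"name": "servo_tool", "arguments": {
  "increments": [
    [[0, 0, 0.001, 0, 0, 0, -1]]
  ]
}}

```text
time_s: 7.8
tool_pos: [0.5205, 0.1313, 0.1954]
tool_rot: [180.0, 0.0, 130.9]
force: [-1.4, -0.5, 5.3]
grip_width: 0.0241
```

Request:
{"name": "servo_tool", "arguments": {
  "increments": [
    [[0, 0, 0.001, 0, 0, 0, -1], [0, 0, 0.002, 0, 0, 0, -1]]
  ]
}}

```text
time_s: 8.0
tool_pos: [0.5205, 0.1314, 0.1935]
tool_rot: [180.0, 0.0, 130.9]
force: [-1.0, -0.1, 6.4]
grip_width: 0.0241
```

Request:
{"name": "servo_tool", "arguments": {
  "increments": [
    [[0, 0, 0.001, 0, 0, 0, -1]]
  ]
}}

```text
time_s: 8.1
tool_pos: [0.5205, 0.1314, 0.1925]
tool_rot: [180.0, 0.0, 130.9]
force: [-0.9, 0.2, 6.5]
grip_width: 0.024
```

Request:
{"name": "servo_tool", "arguments": {
  "increments": [
    [[0, 0, 0.0005, 0, 0, 0, -1]]
  ]
}}

```text
time_s: 8.2
tool_pos: [0.5205, 0.1313, 0.1921]
tool_rot: [180.0, 0.0, 130.9]
force: [-1.0, 0.0, 7.7]
grip_width: 0.024
```

Request:
{"name": "servo_tool", "arguments": {
  "increments": [
    [[0, 0, 0.001, 0, 0, 0, -1]]
  ]
}}

```text
time_s: 8.3
tool_pos: [0.5205, 0.1314, 0.1913]
tool_rot: [180.0, 0.0, 130.9]
force: [-1.8, 0.9, 8.5]
grip_width: 0.0241
```

Request:
{"name": "servo_tool", "arguments": {
  "increments": [
    [[0, 0, 0.0008, 0, 0, 0, -1]]
  ]
}}

```text
time_s: 8.4
tool_pos: [0.5205, 0.1314, 0.1906]
tool_rot: [180.0, 0.0, 130.9]
force: [-2.4, 0.3, 9.1]
grip_width: 0.0238
```

Request:
{"name": "servo_tool", "arguments": {
  "increments": [
    [[0, 0, 0, 0, 0, 0, -1], [0, 0, 0, 0, 0, 0, -1]]
  ]
}}

```text
time_s: 8.6
tool_pos: [0.5205, 0.1313, 0.1905]
tool_rot: [180.0, 0.0, 130.9]
force: [-1.9, 0.7, 7.5]
grip_width: 0.0241
```

Request:
{"name": "servo_tool", "arguments": {
  "increments": [
    [[0, 0, 0, 0, 0, 0, -0.3], [0, 0, 0, 0, 0, 0, 0], [0, 0, 0, 0, 0, 0, 0.3], [0, 0, 0, 0, 0, 0, 0.3], [0, 0, 0, 0, 0, 0, 0.3]]
  ]
}}

```text
time_s: 9.1
tool_pos: [0.5204, 0.1314, 0.1886]
tool_rot: [-180.0, -0.0, 130.9]
force: [-0.9, 0.3, 0.6]
grip_width: 0.0527
```

Run:
```python
from h import *
to((.5205,.1313,.29))
# lever targets
piv=np.array([.5264,.1549])
w=env.read_camera("wrist"); cv2.imwrite("pics/w3.png",w["frame"])
```

```text
shift [-1.000e-04 -0.000e+00 -1.014e-01] at [0.5204 0.1314 0.1886] [-1.7996e+02 -1.0000e-02  1.3091e+02] F [-0.88  0.28  0.59] w 0.0527 t 9.1
```

View pics/w3.png

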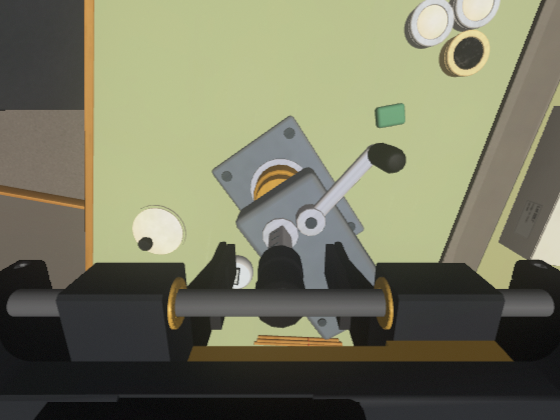

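The wrist view shows the fingers open and clear of the knob, with the lever grip at about (387,157) and unmoved. I'll retreat upward and check the knob height.

Request:
{"name": "servo_tool", "arguments": {
  "increments": [
    [[0, 0, -0.005, 0, 0, 0, 0.3], [0, 0, -0.02, 0, 0, 0, 0.3], [0, 0, -0.04, 0, 0, 0, 0.3], [0, 0, -0.06, 0, 0, 0, 0.3], [0.015, 0.01, -0.08, 0, 0, 0, 0.3], [0.03, 0.025, -0.085, 0, 0, 8, 0.1], [0.046, 0.04, -0.085, 0, 0, 16, -0.1], [0.06, 0.0586, -0.085, 0, 0, 24, -0.3], [0.06, 0.0586, -0.085, 0, 0, 32, -0.3], [0.06, 0.0586, -0.085, 0, 0, 39.8, -0.3], [0.06, 0.0586, -0.085, 0, 0, 39.8, -0.3], [0.06, 0.0586, -0.085, 0, 0, 39.8, -0.3]]
  ],
  "squeeze": 15
}}

```text
time_s: 10.35
tool_pos: [0.5258, 0.2152, 0.2748]
tool_rot: [179.9, -0.0, 91.3]
force: [0.2, -0.5, -0.6]
grip_width: 0.0305
```

Run:
```python
from h import *
to((.5252,.2154,.174))
s=env.read_camera("side"); t=env.read_camera("top"); 
cv2.imwrite("pics/s4.png",cv2.resize(s["frame"][150:300,210:340],None,fx=4,fy=4,interpolation=cv2.INTER_NEAREST))
cv2.imwrite("pics/t4.png",t["frame"])
g=s["frame"][190:240,262:285].max(2)
print([ (190+i,int(x)) for i,x in enumerate(g[:, 9])])
for z in(.205,.208,.2095,.212): print(z,proj(s,[.5204,.1313,z+.022]),proj(s,[.5204,.1313,z-.022]))
w=env.read_camera("wrist"); cv2.imwrite("pics/w4.png",w["frame"]);print(proj(w,(.5252,.2154,.196)))
```

```text
shift [ 1.000e-04 -7.000e-04  1.008e-01] at [0.5258 0.2152 0.2748] [ 1.7994e+02 -3.0000e-02  9.1290e+01] F [ 0.24 -0.52 -0.59] w 0.0305 t 10.35
[(190, 157), (191, 156), (192, 156), (193, 157), (194, 157), (195, 157), (196, 156), (197, 157), (198, 156), (199, 156), (200, 161), (201, 164), (202, 55), (203, 20), (204, 23), (205, 27), (206, 26), (207, 30), (208, 31), (209, 24), (210, 15), (211, 14), (212, 14), (213, 15), (214, 17), (215, 18), (216, 11), (217, 17), (218, 15), (219, 23), (220, 19), (221, 15), (222, 14), (223, 17), (224, 13), (225, 8), (226, 48), (227, 105), (228, 103), (229, 102), (230, 102), (231, 102), (232, 102), (233, 103), (234, 102), (235, 101), (236, 100), (237, 103), (238, 100), (239, 99)]
0.205 [272.06706955 206.18206739] [272.36356276 224.8469615 ]
0.208 [272.04621555 204.86926266] [272.34388835 223.60841453]
0.2095 [272.03575698 204.21087312] [272.33402222 222.98732016]
0.212 [272.01827906 203.11059936] [272.31753563 221.94945294]
[279.93781511 214.12444366]
```

View pics/s4.png

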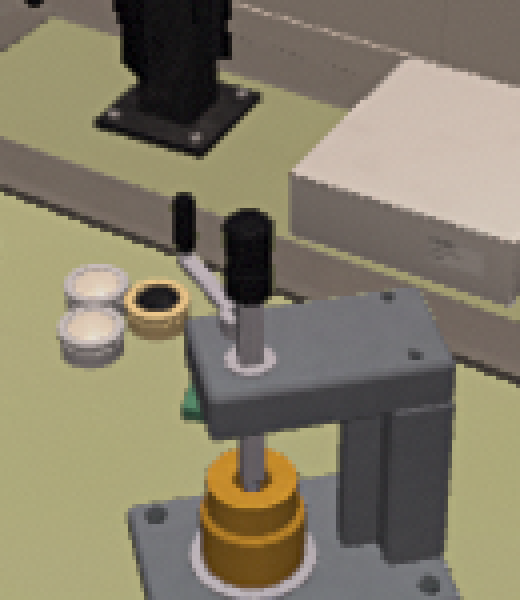

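View pics/w4.png

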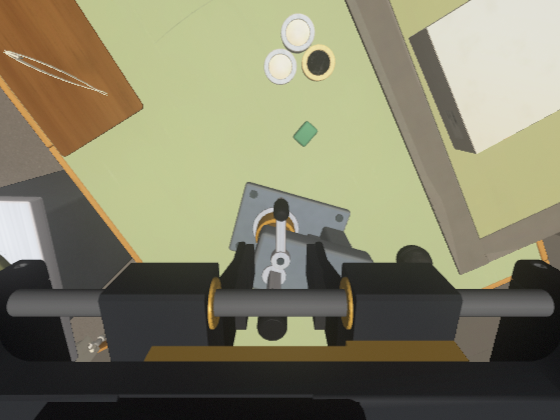

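The side view puts the knob in rows 202–226, down about 18 px (roughly 40 mm), which agrees with the measured travel. The wrist view has the grip top at (281,207), centred between the fingers. I'll descend on the grip and close lightly.

Request:
{"name": "servo_tool", "arguments": {
  "increments": [
    [[0, -0.0006, 0.02, 0, 0, 0, -0.3], [0, -0.0006, 0.045, 0, 0, 0, -0.3], [0, -0.0006, 0.065, 0, 0, 0, -0.3], [0, -0.0006, 0.08, 0, 0, 0, -0.3], [0, -0.0006, 0.09, 0, 0, 0, -0.3], [0, -0.0006, 0.097, 0, 0, 0, -0.3], [0, -0.0006, 0.1, 0, 0, 0, -0.3], [0, -0.0006, 0.1, 0, 0, 0, -0.3]]
  ],
  "squeeze": 5
}}

```text
time_s: 11.3
tool_pos: [0.5251, 0.2153, 0.174]
tool_rot: [180.0, -0.0, 91.1]
force: [-0.3, -0.6, 0.5]
grip_width: 0.0302
```

Request:
{"name": "servo_tool", "arguments": {
  "increments": [
    [[0, 0, 0, 0, 0, 0, -0.5], [0, 0, 0, 0, 0, 0, -0.6], [0, 0, 0, 0, 0, 0, -0.7], [0, 0, 0, 0, 0, 0, -0.8], [0, 0, 0, 0, 0, 0, -1], [0, 0, 0, 0, 0, 0, -1], [0, 0, 0, 0, 0, 0, -1]]
  ],
  "squeeze": 5
}}

```text
time_s: 12.0
tool_pos: [0.5255, 0.2154, 0.1744]
tool_rot: [179.9, -0.0, 91.1]
force: [2.6, 0.5, 1.8]
grip_width: 0.0135
```

Run:
```python
from h import *
o=env.get_obs(); to((.5252,.2154,.174))
s=env.read_camera("side"); cv2.imwrite("pics/s5.png",cv2.resize(s["frame"][120:300,180:340],None,fx=3.3,fy=3.3))
p=np.array(o["tool_pos"][:2]); y=np.radians(o["tool_rot"][2])
piv=np.array([.5264,.1549]); v=p-piv; r=np.hypot(*v); ph=np.degrees(np.arctan2(v[1],v[0])); print("r",r,"phi",ph, "clamp",ph-75.3, (ph-75.3)/57.3)
c,s_=np.cos(y),np.sin(y); X=np.array([c,s_]);Y=np.array([s_,-c])
for a in range(4,84,4):
    q=piv+r*np.array([np.cos(np.radians(ph+a)),np.sin(np.radians(ph+a))])-p
    print(a,(q@X).round(4),(q@Y).round(4))
```

```text
shift [ 0.     -0.0004  0.0004] at [0.5255 0.2154 0.1744] [ 1.7991e+02 -3.0000e-02  9.1110e+01] F [2.63 0.48 1.82] w 0.0135 t 12.0
r 0.060504395314354774 phi 90.80532685313696 clamp 15.505326853136964 0.2705990724805753
4 -0.0001 -0.0042
8 -0.0005 -0.0084
12 -0.0013 -0.0126
16 -0.0023 -0.0167
20 -0.0035 -0.0207
24 -0.0051 -0.0246
28 -0.0069 -0.0284
32 -0.009 -0.0321
36 -0.0114 -0.0356
40 -0.0139 -0.039
44 -0.0168 -0.0421
48 -0.0198 -0.0451
52 -0.023 -0.0478
56 -0.0264 -0.0503
60 -0.03 -0.0526
64 -0.0337 -0.0546
68 -0.0375 -0.0563
72 -0.0415 -0.0578
76 -0.0456 -0.0589
80 -0.0497 -0.0598
```

View pics/s5.png

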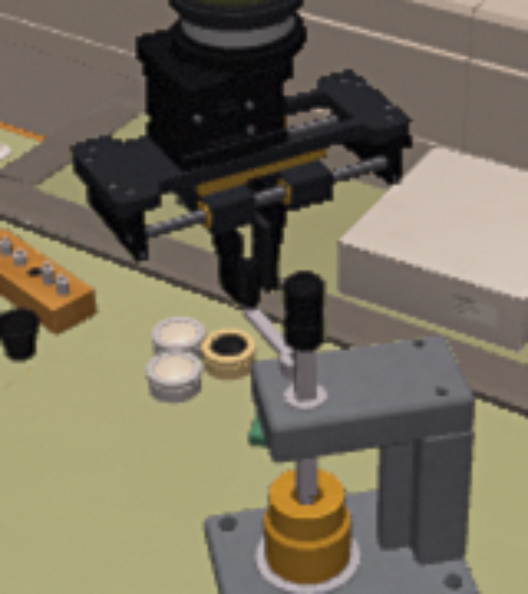

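The side view shows both fingers closed round the lever grip and clear of the knob. I'll swing in an arc, with the tool turning along with the lever.

Request:
{"name": "servo_tool", "arguments": {
  "increments": [
    [[0, -0.0021, 0, 0, 0, -2, -1], [-0.0003, -0.0063, 0, 0, 0, -6, -1], [-0.0008, -0.0105, 0, 0, 0, -10, -1], [-0.0018, -0.0147, 0, 0, 0, -14, -1], [-0.0029, -0.0187, 0, 0, 0, -18, -1], [-0.0043, -0.0227, 0, 0, 0, -22, -1], [-0.006, -0.0265, 0, 0, 0, -26, -1], [-0.0079, -0.0303, 0, 0, 0, -30, -1], [-0.0102, -0.0339, 0, 0, 0, -34, -1], [-0.0114, -0.0356, 0, 0, 0, -36, -1], [-0.0114, -0.0356, 0, 0, 0, -36, -1]]
  ],
  "squeeze": 20
}}

```text
time_s: 13.15
tool_pos: [0.4898, 0.2027, 0.1743]
tool_rot: [180.0, 0.0, 127.1]
force: [1.5, -0.6, 1.8]
grip_width: 0.0131
```

```bash
cat >> h.py <<'E'
def arc(home=161.3):
    o=env.get_obs(); p=np.array(o["tool_pos"][:2]); y=np.radians(o["tool_rot"][2])
    piv=np.array([.5264,.1549]); v=p-piv; r=np.hypot(*v); ph=np.degrees(np.arctan2(v[1],v[0])); print("r",r.round(4),"phi",ph.round(1),"clamp",((ph-75.3)/57.3).round(3),"F",np.round(o["force"],1),"yaw",o["tool_rot"][2])
    c,s=np.cos(y),np.sin(y); X=np.array([c,s]);Y=np.array([s,-c]); print("Ftool",np.round([o["force"][:2]@X,o["force"][:2]@Y],1))
    r=.0605
    for a in np.arange(3,home-ph+9,3):
        q=piv+r*np.array([np.cos(np.radians(ph+a)),np.sin(np.radians(ph+a))])-p
        print(a,(q@X).round(4),(q@Y).round(4))
E
python3 -c "
from h import *
arc()"
```

```text
r 0.0602 phi 127.4 clamp 0.909 F [ 1.5 -0.6  1.8] yaw 127.0984255451179
Ftool [-1.4  0.9]
3.0 0.0002 -0.0032
6.0 -0.0001 -0.0063
9.0 -0.0005 -0.0095
12.0 -0.0011 -0.0126
15.0 -0.0019 -0.0156
18.0 -0.0028 -0.0187
21.0 -0.0038 -0.0217
24.0 -0.0051 -0.0246
27.0 -0.0064 -0.0274
30.0 -0.008 -0.0302
33.0 -0.0096 -0.0329
36.0 -0.0115 -0.0355
39.0 -0.0134 -0.038
42.0 -0.0155 -0.0404
```

Request:
{"name": "servo_tool", "arguments": {
  "increments": [
    [[0.0002, -0.0032, 0, 0, 0, -3, -1], [-0.0001, -0.0063, 0, 0, 0, -6, -1], [-0.0005, -0.0095, 0, 0, 0, -9, -1], [-0.0011, -0.0126, 0, 0, 0, -12, -1], [-0.0019, -0.0156, 0, 0, 0, -15, -1], [-0.0028, -0.0187, 0, 0, 0, -18, -1], [-0.0038, -0.0217, 0, 0, 0, -21, -1], [-0.0051, -0.0246, 0, 0, 0, -24, -1]]
  ],
  "squeeze": 30
}}

```text
time_s: 13.95
tool_pos: [0.4741, 0.1846, 0.1744]
tool_rot: [179.9, 0.1, 151.2]
force: [4.4, 1.3, 0.9]
grip_width: 0.0127
```

```bash
python3 -c "
from h import *
arc()"
```

```text
r 0.0601 phi 150.4 clamp 1.311 F [4.4 1.3 0.9] yaw 151.1593579056389
Ftool [-3.2  3.2]
3.0 0.0003 -0.0032
6.0 0.0001 -0.0063
9.0 -0.0002 -0.0095
12.0 -0.0008 -0.0126
15.0 -0.0015 -0.0157
18.0 -0.0023 -0.0187
```

Request:
{"name": "servo_tool", "arguments": {
  "increments": [
    [[0.0002, -0.0025, 0, 0, 0, -2, -1], [0.0002, -0.005, 0, 0, 0, -4, -1], [0, -0.0075, 0, 0, 0, -6, -1], [-0.0002, -0.01, 0, 0, 0, -8, -1]]
  ]
}}

```text
time_s: 14.35
tool_pos: [0.4702, 0.1761, 0.1744]
tool_rot: [179.8, 0.2, 159.1]
force: [6.8, 2.2, 0.3]
grip_width: 0.0129
```

```bash
python3 -c "
from h import *
arc()"
```

```text
r 0.0601 phi 159.4 clamp 1.467 F [6.8 2.2 0.3] yaw 159.13246346054083
Ftool [-5.6  4.5]
3.0 0.0003 -0.0032
6.0 0.0 -0.0063
9.0 -0.0004 -0.0095
```

Request:
{"name": "servo_tool", "arguments": {
  "increments": [
    [[-0.0008, -0.0015, 0, 0, 0, -1, -1], [-0.001, -0.003, 0, 0, 0, -2, -1]]
  ]
}}

```text
time_s: 14.55
tool_pos: [0.4695, 0.1742, 0.1745]
tool_rot: [179.7, 0.1, 161.1]
force: [5.6, 5.6, -1.4]
grip_width: 0.013
```

Request:
{"name": "servo_tool", "arguments": {
  "increments": [
    [[0, -0.001, 0, 0, 0, 0, -1], [0, -0.002, 0, 0, 0, 0, -1]]
  ]
}}

```text
time_s: 14.75
tool_pos: [0.4695, 0.174, 0.1745]
tool_rot: [179.6, 0.2, 161.1]
force: [8.6, 9.5, -3.8]
grip_width: 0.013
```

```bash
python3 -c "
from h import *
arc()"
```

```text
r 0.06 phi 161.4 clamp 1.503 F [ 8.6  9.5 -3.8] yaw 161.14191183385987
Ftool [-5.  11.7]
3.0 0.0004 -0.0032
6.0 0.0001 -0.0063
```

The lever has stopped: 2 mm more of command moved it only 0.2 mm, and the force rose to 12 N. I'll give one more firm nudge, relax, release and back off upward.

Request:
{"name": "servo_tool", "arguments": {
  "increments": [
    [[-0.0005, -0.001, 0, 0, 0, 0, -1], [-0.001, -0.002, 0, 0, 0, 0, -1], [-0.001, -0.002, 0, 0, 0, 0, -1]]
  ]
}}

```text
time_s: 15.05
tool_pos: [0.4695, 0.1739, 0.1746]
tool_rot: [179.4, 0.1, 161.2]
force: [7.1, 11.6, -3.1]
grip_width: 0.013
```

Request:
{"name": "servo_tool", "arguments": {
  "increments": [
    [[0, 0.002, 0, 0, 0, 0, -1], [0, 0.003, 0, 0, 0, 0, -1], [0, 0.003, 0, 0, 0, 0, -0.6], [0, 0.003, 0, 0, 0, 0, -0.3], [0, 0.003, 0, 0, 0, 0, -0.2], [0, 0.003, 0, 0, 0, 0, -0.2]]
  ]
}}

```text
time_s: 15.65
tool_pos: [0.4681, 0.1701, 0.1732]
tool_rot: [-179.9, -0.1, 161.1]
force: [-0.2, 0.1, -0.0]
grip_width: 0.0317
```

```bash
python3 -c "
from h import *
arc()
w=env.read_camera('wrist'); cv2.imwrite('pics/w6.png',w['frame'])"
```

```text
r 0.0603 phi 165.4 clamp 1.572 F [-0.2  0.1 -0. ] yaw 161.066153177508
Ftool [0.2 0.1]
3.0 -0.0001 -0.0032
```

View pics/w6.png

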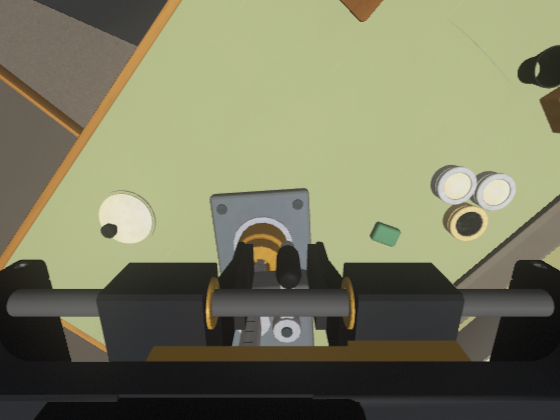

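The wrist view shows the grip at about (288,265), free between the fingers. I'll retreat straight up.

Request:
{"name": "servo_tool", "arguments": {
  "increments": [
    [[0, -0.0012, -0.005, 0, 0, 0, -0.2], [0, -0.0015, -0.02, 0, 0, 0, -0.2], [0, -0.0015, -0.04, 0, 0, 0, -0.2], [0, -0.0015, -0.065, 0, 0, 0, -0.2], [0, -0.0015, -0.09, 0, 0, 0, -0.2], [0, 0, -0.11, 0, 0, 0, -0.2], [-0.01, -0.035, -0.12, 0, 0, 0, -0.2], [-0.02, -0.07, -0.12, 0, 0, 0, -0.2], [-0.03, -0.1, -0.12, 0, 0, 0, -0.2], [-0.04, 0.0, -0.12, 0, 0, 0, -0.2], [-0.04, 0.05, -0.12, 0, 0, 0, -0.2], [-0.04, 0.08, -0.12, 0, 0, 0, -0.2], [-0.04, 0.12, -0.12, 0, 0, 0, -0.2], [-0.04, 0.15, -0.12, 0, 0, 0, -0.2], [-0.04, 0.15, -0.12, 0, 0, 0, -0.2], [-0.04, 0.15, -0.12, 0, 0, 0, -0.2]]
  ]
}}

```text
time_s: 17.3
tool_pos: [0.5548, 0.3008, 0.2928]
tool_rot: [-179.9, -0.1, 161.2]
force: [-1.1, -1.0, 0.3]
grip_width: 0.0351
```

Run:
```python
from h import *
to((.5252,.2154,.174))
s=env.read_camera("side"); t=env.read_camera("top")
cv2.imwrite("pics/s7.png",cv2.resize(s["frame"][150:390,210:350],None,fx=2.5,fy=2.5)); cv2.imwrite("pics/t7.png",t["frame"])
print(s["frame"][198:232,271].max(1))
```

```text
shift [ 0.0005 -0.0901  0.119 ] at [0.5548 0.3008 0.2928] [-1.7988e+02 -8.0000e-02  1.6124e+02] F [-1.11 -1.01  0.32] w 0.0351 t 17.3
[152 151 156 159  51  17  26  24  23  26  28  27  13  13  17   9  19  14
  15   9  14  20  18  17  16  14  14   9  48  99  99  99  99  99]
```

View pics/s7.png

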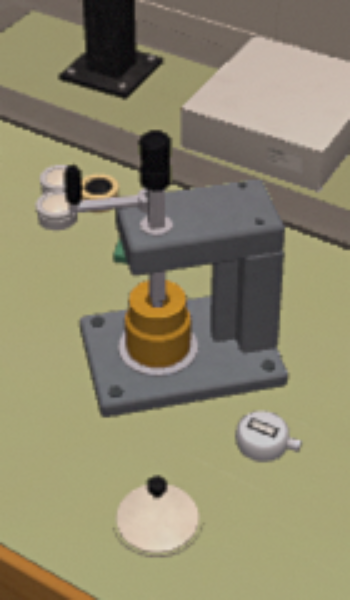

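View pics/t7.png

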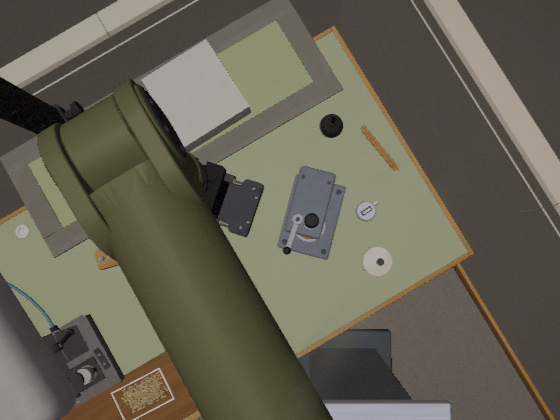

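The side view shows the knob still in rows 202–226, unchanged from before clamping. The top view has the lever pointing to the front with its grip at (287,250), and the bystanders in place. I'll measure the final lever angle, then hand in.

Run:
```python
from h import *
t=env.read_camera("top")
g=t["frame"][240:262,276:300].max(2); k,l,st,ce=cv2.connectedComponentsWithStats((g<60).astype(np.uint8))
i=1+st[1:,4].argmax(); u=ce[i]+[276,240]; p=plane(t,u,.18); v=p-[.5264,.1549,.18]
a=np.degrees(np.arctan2(v[1],v[0])); print(u,p,np.hypot(v[0],v[1]),(a-75.3)/57.296, env.get_obs()["time_s"])
```

```text
[286.66666667 249.95238095] [0.46941685 0.1744323  0.18      ] 0.06023777744648906 1.497131735600644 17.45
```

```bash
python3 -c "
from h import *
env.sign_off()"
```

```text
the job is handed in; nothing more can be done
```

I lowered the probe into the bore, pressed the tip in about half way, let go of the knob and swung the clamp lever home. The job was handed in at about 17.5 s.

- **Tip on the bottom:** the push held at 5–6 N on the way down, then rose about 1 N per mm from a tool height of about 0.194 m. I stopped about 3.4 mm further, where the reading was 9.1 N, so the spring force was about 3.3 N. Contact height is only good to about ±0.4 mm because of force noise. The fingers dropped 1.9 mm as they opened. The knob's height in the picture afterwards agreed with the tool's travel of about 40 mm, to about a millimetre.
- **Clamp lever:** it came up hard against its stop. The arm gave an angle of 1.50 rad at the stop. After release, the top picture gave 1.497 rad.
- **Slide locked:** the knob's edges in the side picture were the same before and after clamping (rows 202–226).
- **Surroundings:** the dust dome, counter and putty looked unmoved in the pictures. The robot was clear of everything at the end.

No check failed or disagreed.

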